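# Light the chart locker and hold its sprung lid at the balance

## Robot

A 6-joint arm with a two-finger parallel gripper is mounted at the origin on the work surface. World frame = base frame: x ahead of the robot, y to its left, z up, the work surface at z = 0. Lengths are in mm, angles in rad, forces in N, time in s.
With the tool pointing down it reaches from about 375 to 975 mm from the base axis. Payload 3.8 kg.
Tool frame: the origin (TCP) lies midway between the tips of the shut fingers; the grasp point (between the pads) lies 19 mm behind it (bot.pinch_z is the distance from the TCP to the grasp point, in mm); x points along the fingers, y is the direction in which the jaws open and shut, and the axes are right-handed (so a half turn about x gives the same grasp; the last joint's range is limited). The gripper opens to 85 mm and grips with 20 to 120 N. Pads are 22 mm wide; open, the fingers measure 114 mm over their backs; the gripper's body (76 mm by 85 mm) begins 54 mm behind the grasp point. The pads swing forward as they close: fully open they stand 13 mm farther back than shut.
Start: joints at [1.252, 0.264, 1.604, -0, 1.274, -0.037], TCP at [187.705, 648.371, 231.28] pointing down, gripper open.
Joint ranges: [-2.63, 2.63], [-0.94, 2.18], [0.31, 2.57], [-1.31, 4.45], [0, 2.66], [-2.55, 2.55]. Speed limits (rad/s): [2.57, 2.57, 3.14, 3.14, 3.14, 3.14].

## Interface

Orientations are given as a unit quaternion [w, x, y, z].
In Python, from bench import bot gives the robot as it stands.
- The arm moves only by the tool jog_arm, never from a script. Its argument "deltas" is a list of rows, each an object with "twist": the turn, a rotation vector about the tool's x, y, z in rad, a list of three; "offset": the shift along the tool's x, y, z in mm, a list of three; "claw": the closure, from -1 (fully open) to 1 (shut), so that 0 is half open. In form: [{"twist": [wx, wy, wz], "offset": [tx, ty, tz], "claw": claw}, ...]. A call has 1 to 20 rows; each row shifts and turns the commanded pose from where the row before left it, along the tool's axes as they then stand; what a row does not reach is not made up. A row lasts 1/12 s, in which the tool goes at most 41.7 mm and 7.16 degrees, less where a joint would pass 70% of its speed; a pose out of reach is approached as far as the arm can. A call with a gripper value outside its range is refused whole. The fingers move at their own pace and stop on an object; "grip_force" is the grip in N (left out, the last holds). Time passes only in rows, so rows that do not move let the fingers close. It gives the time, the measured TCP pose, the force and the opening at its end, in the units of the state.
- bot.read_state(): the state, without advancing time (a new reading comes with each control period).
- bot.get_image(name): name is "scene" or "top" or "wrist"; returns a dict with "color" (420x560x3 uint8, blue, green, red), "depth" (420x560 float32, mm along the optical axis (not along the pixel's ray), 0 where there is no reading), "fx", "fy", "cx", "cy" (pixels), "k1" (the pictures are not rectified: a ray, as slopes to the right and down, at radius r is drawn at 1 + k1 r^2 times it, then the intrinsics apply), "origin" and "orientation" of the camera in the world; the wrist camera has in their place "mount" (4x4, takes a point from camera to tool coordinates, whose origin is the TCP and whose axes are the tool frame's). Camera axes: x right, y up, looking along -z (the intrinsics and any distortion apply to the point x, -y, -z); pixel columns grow to the right and rows downward; lengths in mm; the calibration is good to about 2 mm. A picture is of the moment at which its call begins: read the wrist's pose just before it.
- bot.sign_off(): hands the job in, once; it reports no verdict.
The state is a dict: "t": time; "joint_pos": joint angles; "joint_velocities": joint speeds; "joint_efforts": joint torques, N m; "tcp_pos": TCP position; "ee_rot": TCP orientation; "ft_force": force on the tool from outside, world axes, zero at the start; "wrist_torque": the same for the moment, N m; "opening": finger opening in mm.
Only numpy, scipy, OpenCV 4.12 (cv2) and the standard library are available. Lean on these libraries where they do the work, as an engineer would, in place of code of your own. Each camera call takes 0.05 s, during which the arm holds its last target. There are 200 camera calls.

## Task

Set up the chart locker for a look inside: take the pen torch from its rest, push it level down past the sprung jaws of the fork clip until it sits fully home and both jaws have snapped shut above it, centred, with its lens pointing towards the locker, and let it go. Then take the lid's pull bar and raise the lid clearly past its balance point (about 52 degrees), keeping hold so that it does not fly open, ease it back until it is just below the balance point (by 3 to 10 degrees), and finish there, still holding it steady. Leave everything else on the table where it is.

Things in the scene. Friction and masses are not known exactly. Their poses are not given: they have to be found in the camera images.
- torch_mid (a point): centre of the pen torch, a loose straight round metal rod 20 in diameter, 150 long, about 0.1 kg. y axis along the rod towards the lens end (the end with the wider dark collar), z up at the start. It starts level on a low wooden rest, its centre 38 above the table
- torch_lens (a point): middle of the torch's lens face, on its axis, 75 from torch_mid along +y
- rest: fixed wooden rest under the torch, origin on the table, y along the torch. It touches the torch only on two blocks (44 wide, 36 high) at y = -49 to -35 and 35 to 49, so the middle 70 is free for fingers down to its 4 thick foot plate
- clip: fixed fork clip, same axes as clip_seat, origin on the table under it. Two steel forks, each 12 thick, at y = -42 and +42, 78 clear between them down to an 8 thick foot plate (75 wide in x). Each fork is an upright slot 23 wide, open at the top; near wall (-x) up to 41 above the seat, far wall to 1 above it, jaw on the far side
- clip_seat (a point): where the torch's centre lies when fully home in the clip, 75 above the table. y = the torch's axis when seated, +y towards the locker side (the lens points that way); x across, away from the robot; z up
- jaw_a (a joint): sprung jaw of the fork at y = -42, rad: 0 closed (level across the slot), up to 1.5 pushed down aside. Pivot at x = +17, 22 above the seat; reaches to x = +2, 5 thick. The torch pushed straight down, level, opens both jaws (4 N at first, then up to about 10 N with rubbing for the pair; its own weight does not). They snap back over it only when its centre is within 3 of the seat
- jaw_b (a joint): sprung jaw of the fork at y = +42, just like jaw_a; rad: 0 closed, up to 1.5 pushed down
- locker: fixed oak chart locker, a box 200 deep (x), 260 wide (y), with a 16 thick lid whose top is 98 above the table. Origin: centre of its underside; x points from the front (bar side) to the hinge, y along the hinge, z up
- lid_hinge (a point): middle of the lid's hinge axis at the locker's far top edge, 90 above the table, 100 along the locker's +x from its centre; axis along the locker's y
- lid_bar (a point): centre of the lid's brass pull bar: round, 12 in diameter, along the locker's y, held out in the plane of the lid by two arms at y = -55 and +55 (100 free between). Bar centre to lid edge 45, to hinge axis 245. Closed, it is 90 above the table with free air below. A bar pinched from above turns between the fingers, so the hand can keep its tilt while the bar swings on its arc about the hinge
- lid (a joint): lid angle, rad: 0 closed and level, 1.75 fully open. A hinge spring works against the lid's weight: the balance point is at 0.90 rad (52 degrees). Below it the lid falls shut by itself, above it the lid springs open by itself (net force at the bar under 3 N, motion damped)
- compass: steel hand bearing compass, round, 60 across, 38 high; bystander, leave where it is; origin at the centre of its underside
- rule: brass parallel rule, 88 x 260 x 9, lying flat; bystander, leave where it is; origin at the centre of its underside
- divider: plastic pair of dividers, 165 long, lying flat; bystander, leave where it is; origin at the centre of its underside
- sextant_case: white plastic sextant case, 200 x 180 x 100; bystander, leave where it is; origin at the centre of its underside
- mug: white mug, 76 across, 85 high; bystander, leave where it is; origin at the centre of its underside
- tin: can, 72 across, 100 high; bystander, leave where it is; origin at the centre of its underside
- winch_handle: winch handle, 175 long, with an upright 96 high grip at one end; bystander, leave where it is; origin at the centre of its underside

How it is judged:
By the outcome, as a careful person would: the job done as asked, in the order asked, and still so for the second after the job is handed in, while the arm keeps its last pose, push and grip.
It also fails if it takes over 58 s, if anything falls off the work surface, if the arm or the gripper's body presses on something with over 40 N, if the wrist force passes 120 N, or if a joint passes its speed limit or range.

## Working session

There is one attempt and no reset: what is moved stays moved. The work goes in short steps, Python scripts to look and compute and a tool call to move; the robot and the scene stay as the last step left them, time stands still between calls to the robot, and variables do not carry over. Pictures are saved under pics/ and viewed, about 8 in all and at most 12, crops included, and the job is handed in when it is done.

Besides the shell and the picture viewer there is one more tool, called after "Emit:" as name(argument=value, ...), one argument or row to a line, values as JSON. jog_arm: Moves the arm, as the interface text tells. Its arguments: {"type":"object","properties":{"deltas":{"type":"array","items":{"type":"object","properties":{"twist":{"type":"array","items":{"type":"number"}},"offset":{"type":"array","items":{"type":"number"}},"claw":{"type":"number"}}}},"grip_force":{"type":"number"}},"required":["deltas"]}

```bash
mkdir -p pics; ls
cat > h.py <<'E'
import numpy as np, cv2
from scipy.spatial.transform import Rotation as R
from bench import bot
def rot(q): return R.from_quat([q[1],q[2],q[3],q[0]]).as_matrix()
def cam(name):
    s=bot.read_state(); im=bot.get_image(name)
    if 'mount' in im:
        T=np.eye(4);T[:3,:3]=rot(s['ee_rot']);T[:3,3]=s['tcp_pos'];T=T@np.array(im['mount'])
    else:
        T=np.eye(4);T[:3,:3]=rot(im['orientation']);T[:3,3]=im['origin']
    im['T']=T; return im
def rays(im,uv):
    uv=np.atleast_2d(np.array(uv,float)); K=np.array([[im['fx'],0,im['cx']],[0,im['fy'],im['cy']],[0,0,1]])
    p=cv2.undistortPoints(uv.reshape(-1,1,2),K,np.array([im['k1'],0,0,0,0.])).reshape(-1,2)
    return np.c_[p[:,0],-p[:,1],-np.ones(len(p))]
def onplane(im,uv,z):
    d=rays(im,uv)@im['T'][:3,:3].T; o=im['T'][:3,3]
    return o+d*((z-o[2])/d[:,2])[:,None]
def cloud(im):
    h,w=im['depth'].shape; v,u=np.mgrid[:h,:w]
    d=rays(im,np.c_[u.ravel(),v.ravel()])*im['depth'].reshape(-1,1)
    P=d@im['T'][:3,:3].T+im['T'][:3,3]; P[im['depth'].ravel()<=0]=np.nan
    return P.reshape(h,w,3)
E
python3 - <<'E'
from h import *
import pickle
a=[cam(n) for n in('scene','top')]
pickle.dump(a,open('im.pkl','wb'))
for n,i in zip('st',a): cv2.imwrite(f'pics/{n}.png',cv2.resize(i['color'],None,fx=1.4,fy=1.4)); print(i['T'].round(2),i['fx'],i['k1'])
print(bot.read_state(),bot.pinch_z)
E
```

```text
pics
[[-5.30000e-01 -4.80000e-01  7.00000e-01  1.39844e+03]
 [ 8.50000e-01 -2.80000e-01  4.50000e-01  5.27680e+02]
 [-2.00000e-02  8.30000e-01  5.60000e-01  7.55190e+02]
 [ 0.00000e+00  0.00000e+00  0.00000e+00  1.00000e+00]] 417.89989087204265 0.008678001164942589
[[-3.00000e-02  1.00000e+00 -6.00000e-02  5.06480e+02]
 [-1.00000e+00 -3.00000e-02  2.00000e-02  8.20000e+00]
 [ 2.00000e-02  6.00000e-02  1.00000e+00  1.17344e+03]
 [ 0.00000e+00  0.00000e+00  0.00000e+00  1.00000e+00]] 398.2147613320673 -0.03094937664679359
{'t': 0.1, 'joint_pos': array([ 1.25212954e+00,  2.64691048e-01,  1.60523728e+00, -1.44928334e-05,
        1.27373759e+00, -3.69129723e-02]), 'joint_velocities': array([-1.28340947e-03, -2.13074061e-03,  4.14971414e-05, -1.83427762e-03,
        9.76202330e-04, -3.96558741e-04]), 'joint_efforts': array([ 8.96326237e-04, -5.16707361e+01, -3.68590450e+01,  6.68487883e-05,
        6.35101867e-03,  6.35936189e-06]), 'tcp_pos': array([187.48153529, 647.74108589, 230.07771715]), 'ee_rot': array([ 0.69997667,  0.09856198,  0.7002263 , -0.10000662]), 'ft_force': array([-0.2275402 , -0.08615165, -0.51412173]), 'wrist_torque': array([-0.00313559,  0.03521512, -0.00486904]), 'opening': 85.42328039379342} 18.700000000000003
```

View pics/s.png

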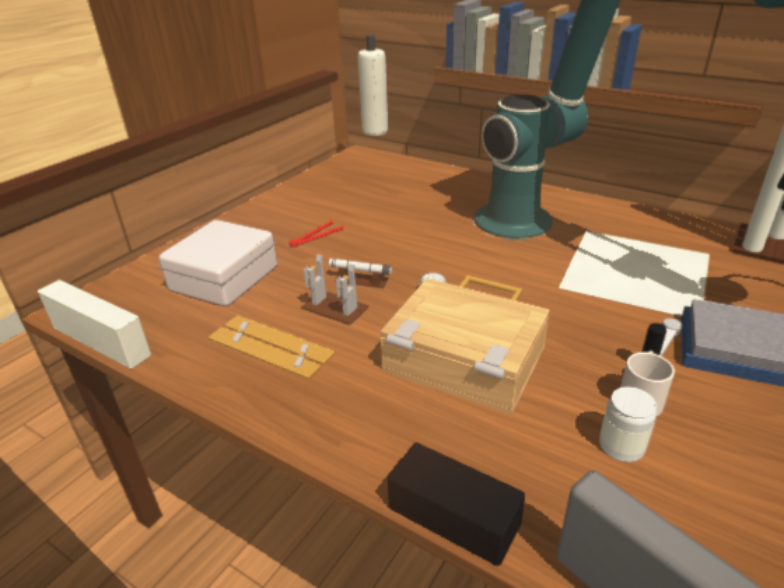

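View pics/t.png

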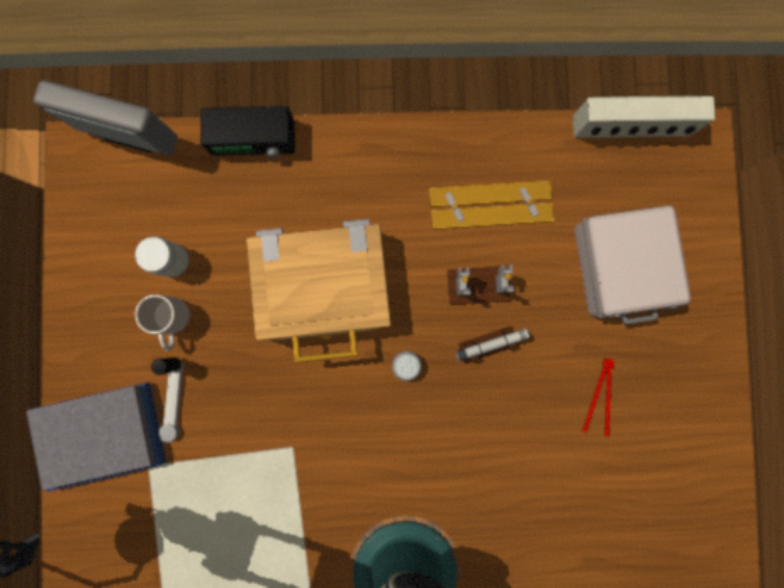

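Run:
```python
from h import *
import pickle
s,t=pickle.load(open('im.pkl','rb'))
a=cv2.resize(t['color'][170:270,310:390],None,fx=5,fy=5,interpolation=2)
b=cv2.resize(s['color'][170:240,210:290],None,fx=5,fy=5,interpolation=2)
c=np.zeros((500,800,3),np.uint8);c[:,:400]=a;c[:350,400:]=b;cv2.imwrite('pics/z.png',c)
P=cloud(t); 
for n,box,zl,zh in(('torch',(235,262,322,384),32,60),('clip',(185,220,315,372),60,150),('foot',(185,222,315,372),4,14),('lid',(150,245,170,285),85,110),('bar',(225,262,200,262),75,105)):
    q=P[box[0]:box[1],box[2]:box[3]].reshape(-1,3); q=q[(q[:,2]>zl)&(q[:,2]<zh)]
    r=cv2.minAreaRect(q[:,:2].astype(np.float32)); print(n,len(q),q.mean(0).round(1),np.median(q[:,2]),r)
```

```text
torch 450 [ 465.1 -190.7   45.3] 46.45319234450062 ((464.94158935546875, -193.53399658203125), (40.133880615234375, 153.4485321044922), 15.997472763061523)
clip 244 [ 594.3 -177.    89.4] 97.31693243388258 ((593.2608032226562, -174.2437744140625), (50.968631744384766, 101.74372100830078), 1.9400333166122437)
foot 917 [ 586.5 -173.1    8.6] 8.644830495678207 ((591.0003051757812, -178.3860321044922), (166.1661376953125, 106.68822479248047), 87.96705627441406)
lid 7294 [598.6 151.2  99.7] 99.72119507726893 ((592.77783203125, 151.25718688964844), (236.40606689453125, 261.90594482421875), 4.34008264541626)
bar 1122 [500.8 147.3  98.1] 98.22487717341858 ((487.68896484375, 143.65411376953125), (164.39768981933594, 88.77564239501953), 88.46076965332031)
```

View pics/z.png

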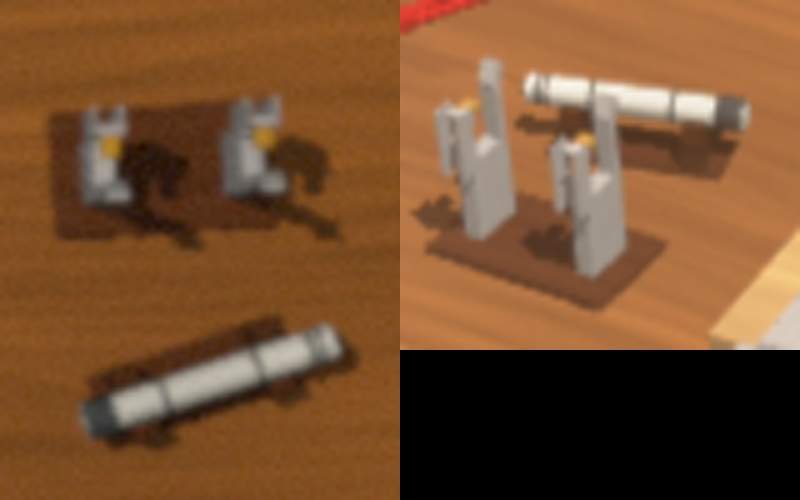

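```bash
cat >> h.py <<'E'
def plan(tgt,Rt=None):
    """remaining rotvec in tool axes and shift in tool axes (before and after turning)"""
    s=bot.read_state(); Rn=rot(s['ee_rot'])
    d=np.array(tgt,float)-s['tcp_pos']
    if Rt is None: Rt=Rn
    print('tcp',s['tcp_pos'].round(1),'t',round(s['t'],2),'open',round(s['opening'],1),'F',s['ft_force'].round(1))
    print('turn',R.from_matrix(Rn.T@Rt).as_rotvec().round(4),'shift now-axes',(Rn.T@d).round(1),'after-turn',(Rt.T@d).round(1))
def down(yaw):
    """tool down, jaw y axis at yaw from world x"""
    x=np.array([0,0,-1.]); y=np.array([np.cos(yaw),np.sin(yaw),0]); return np.c_[x,y,np.cross(x,y)]
E
python3 - <<'E'
from h import *
import pickle
s,t=pickle.load(open('im.pkl','rb'))
print(rot(bot.read_state()['ee_rot']).round(3)); 
w=bot.get_image('wrist');print(np.array(w['mount']).round(2),w['fx'],w['cx'])
plan([480,250,300]); 
for a in (0.27,0.27+np.pi): plan([480,-170,300],down(a))
# torch ends & bar from top picture
g=cv2.cvtColor(t['color'],cv2.COLOR_BGR2HSV)
m=((g[...,1]<90)&(g[...,2]>110)).astype(np.uint8);m[:232]=0;m[262:]=0;m[:,:325]=0;m[:,385:]=0
p=np.argwhere(m)[:,::-1];print(cv2.minAreaRect(onplane(t,p,42)[:,:2].astype(np.float32)))
E
```

```text
[[-0.001  0.278  0.961]
 [-0.002  0.961 -0.278]
 [-1.    -0.002 -0.   ]]
[[ 0.0000e+00  3.2000e-01 -9.5000e-01 -1.4214e+02]
 [ 1.0000e+00  0.0000e+00  0.0000e+00  5.0000e-02]
 [ 0.0000e+00 -9.5000e-01 -3.2000e-01 -8.3690e+01]
 [ 0.0000e+00  0.0000e+00  0.0000e+00  1.0000e+00]] 308.50539232126755 281.0442996738037
tcp [187.5 647.8 230.2] t 0.15 open 85.4 F [-0.9 -0.7  0.2]
turn [0. 0. 0.] shift now-axes [ -69.3 -300.9  391.6] after-turn [ -69.3 -300.9  391.6]
tcp [187.5 647.8 230.2] t 0.15 open 85.4 F [-0.9 -0.7  0.2]
turn [1.019e+00 9.000e-04 1.700e-03] shift now-axes [ -68.5 -704.3  508.4] after-turn [-69.8  63.7 866.2]
tcp [187.5 647.8 230.2] t 0.15 open 85.4 F [-0.9 -0.7  0.2]
turn [-2.1226e+00 -2.0000e-03  1.0000e-03] shift now-axes [ -68.5 -704.3  508.4] after-turn [ -69.8  -63.7 -866.2]
((465.45599365234375, -192.59408569335938), (18.853656768798828, 153.8868408203125), 16.525087356567383)
```

Emit:
jog_arm(
  deltas=[
    {"offset": [0,-25,33],"claw": -1},
    {"offset": [0,-25,33],"claw": -1},
    {"offset": [0,-25,33],"claw": -1},
    {"offset": [0,-25,33],"claw": -1},
    {"offset": [0,-25,33],"claw": -1},
    {"offset": [0,-25,33],"claw": -1},
    {"offset": [0,-25,33],"claw": -1},
    {"offset": [0,-25,33],"claw": -1},
    {"offset": [0,-25,33],"claw": -1},
    {"offset": [0,-25,33],"claw": -1},
    {"offset": [0,-25,33],"claw": -1},
    {"offset": [0,-25,33],"claw": -1},
  ],
)

```text
schema error: expected keys twist, offset, claw
```

Emit:
jog_arm(
  deltas=[
    {"twist": [0.115,0,0],"claw": -1},
    {"twist": [0.115,0,0],"claw": -1},
    {"twist": [0.115,0,0],"claw": -1},
    {"twist": [0.115,0,0],"claw": -1},
    {"twist": [0.115,0,0],"claw": -1},
    {"twist": [0.115,0,0],"claw": -1},
    {"twist": [0.115,0,0],"claw": -1},
    {"twist": [0.115,0,0],"claw": -1},
    {"twist": [0.115,0,0],"claw": -1},
  ],
)

```text
schema error: expected keys twist, offset, claw
```

Emit:
jog_arm(
  deltas=[
    {"offset": [3,-8,36],"claw": -1},
    {"offset": [3,-8,36],"claw": -1},
    {"offset": [3,-8,36],"claw": -1},
    {"offset": [3,-8,36],"claw": -1},
    {"offset": [3,-8,36],"claw": -1},
    {"offset": [3,-8,36],"claw": -1},
    {"offset": [3,-8,36],"claw": -1},
    {"offset": [3,-8,36],"claw": -1},
    {"offset": [3,-8,36],"claw": -1},
    {"offset": [0,0,0],"claw": -1},
    {"offset": [0,0,0],"claw": -1},
    {"offset": [0,0,0],"claw": -1},
  ],
)

```text
schema error: expected keys twist, offset, claw
```

Run:
```python
from h import *
import pickle
w=cam('wrist'); pickle.dump(w,open('w.pkl','wb'))
plan([465,-192,100],down(.288)); print(bot.read_state()['joint_pos'].round(2))
cv2.imwrite('pics/w.png',cv2.resize(w['color'],None,fx=1.4,fy=1.4))
```

```text
tcp [187.6 647.9 230.4] t 0.2 open 85.6 F [-0.4 -1.  -0.1]
turn [1.001e+00 7.000e-04 1.400e-03] shift now-axes [ 131.5 -729.5  500.1] after-turn [130.4  27.4 884.1]
[ 1.25  0.26  1.6  -0.    1.27 -0.04]
```

View pics/w.png

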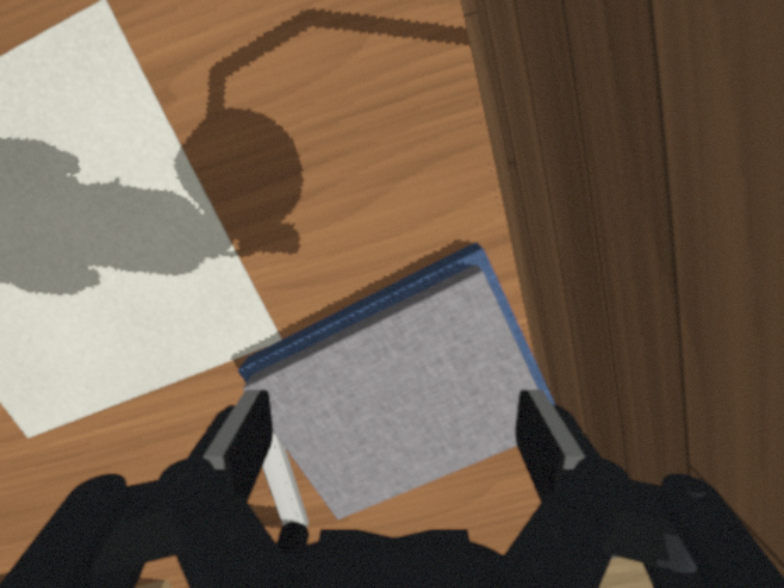

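Emit:
jog_arm(
  deltas=[
    {"twist": [0,0,0],"offset": [0,-25,33],"claw": -1},
    {"twist": [0,0,0],"offset": [0,-25,33],"claw": -1},
    {"twist": [0,0,0],"offset": [0,-25,33],"claw": -1},
    {"twist": [0,0,0],"offset": [0,-25,33],"claw": -1},
    {"twist": [0,0,0],"offset": [0,-25,33],"claw": -1},
    {"twist": [0,0,0],"offset": [0,-25,33],"claw": -1},
    {"twist": [0,0,0],"offset": [0,-25,33],"claw": -1},
    {"twist": [0,0,0],"offset": [0,-25,33],"claw": -1},
    {"twist": [0,0,0],"offset": [0,-25,33],"claw": -1},
    {"twist": [0,0,0],"offset": [0,-25,33],"claw": -1},
    {"twist": [0,0,0],"offset": [0,-25,33],"claw": -1},
    {"twist": [0,0,0],"offset": [0,-25,33],"claw": -1},
  ],
)

```text
t: 1.2
tcp_pos: [485.4, 248.2, 231.4]
ee_rot: [0.7, 0.099, 0.7, -0.099]
ft_force: [0.5, 0.9, -0.4]
opening: 85.6
```

Emit:
jog_arm(
  deltas=[
    {"twist": [0.115,0,0],"offset": [0,0,0],"claw": -1},
    {"twist": [0.115,0,0],"offset": [0,0,0],"claw": -1},
    {"twist": [0.115,0,0],"offset": [0,0,0],"claw": -1},
    {"twist": [0.115,0,0],"offset": [0,0,0],"claw": -1},
    {"twist": [0.115,0,0],"offset": [0,0,0],"claw": -1},
    {"twist": [0.115,0,0],"offset": [0,0,0],"claw": -1},
    {"twist": [0.115,0,0],"offset": [0,0,0],"claw": -1},
    {"twist": [0.115,0,0],"offset": [0,0,0],"claw": -1},
    {"twist": [0.08,0,0],"offset": [0,0,0],"claw": -1},
  ],
)

```text
t: 1.95
tcp_pos: [484.5, 250.0, 231.1]
ee_rot: [0.566, 0.424, 0.566, -0.424]
ft_force: [0.5, 0.2, 0.1]
opening: 85.6
```

```bash
python3 -c "
from h import *
plan([490,-130,210],down(.288))"
```

```text
tcp [484.5 250.  231.1] t 1.95 open 85.6 F [0.5 0.2 0.1]
turn [-0.0045  0.      0.0004] shift now-axes [  21.1 -101.   366.3] after-turn [  21.1 -102.6  365.9]
```

Emit:
jog_arm(
  deltas=[
    {"twist": [0,0,0],"offset": [2,-10,36.5],"claw": -1},
    {"twist": [0,0,0],"offset": [2,-10,36.5],"claw": -1},
    {"twist": [0,0,0],"offset": [2,-10,36.5],"claw": -1},
    {"twist": [0,0,0],"offset": [2,-10,36.5],"claw": -1},
    {"twist": [0,0,0],"offset": [2,-10,36.5],"claw": -1},
    {"twist": [0,0,0],"offset": [2,-10,36.5],"claw": -1},
    {"twist": [0,0,0],"offset": [2,-10,36.5],"claw": -1},
    {"twist": [0,0,0],"offset": [2,-10,36.5],"claw": -1},
    {"twist": [0,0,0],"offset": [2,-10,36.5],"claw": -1},
    {"twist": [0,0,0],"offset": [2,-10,36.5],"claw": -1},
    {"twist": [0,0,0],"offset": [0,0,0],"claw": -1},
    {"twist": [0,0,0],"offset": [0,0,0],"claw": -1},
    {"twist": [0,0,0],"offset": [0,0,0],"claw": -1},
  ],
)

```text
t: 3.03
tcp_pos: [492.5, -128.1, 211.0]
ee_rot: [0.566, 0.423, 0.567, -0.423]
ft_force: [0.1, -0.1, -0.2]
opening: 85.2
```

Run:
```python
from h import *
import pickle
w=cam('wrist'); pickle.dump(w,open('w.pkl','wb'))
plan([465,-192,100],down(.288)); print(bot.read_state()['joint_pos'].round(2))
cv2.imwrite('pics/w2.png',cv2.resize(w['color'],None,fx=1.4,fy=1.4))
P=cloud(w);np.save('P.npy',P)
```

```text
tcp [ 492.7 -127.5  211.1] t 3.08 open 85.5 F [0.4 0.6 0.7]
turn [ 0.0012 -0.0007  0.0002] shift now-axes [111.1 -44.9  54. ] after-turn [111.1 -44.8  54. ]
[-0.3  -0.04  1.98  0.    1.2  -0.59]
```

View pics/w2.png

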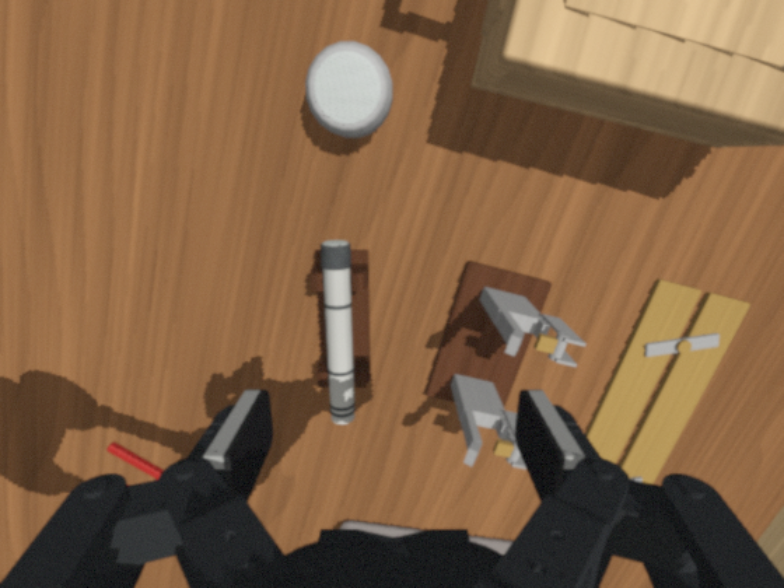

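Run:
```python
from h import *
P=np.load('P.npy');import pickle;w=pickle.load(open('w.pkl','rb'))
h,wd=P.shape[:2]; V,U=np.mgrid[:h,:wd]
def sel(u0,u1,v0,v1,zl,zh):
    m=(U>u0/1.4)&(U<u1/1.4)&(V>v0/1.4)&(V<v1/1.4)&(P[...,2]>zl)&(P[...,2]<zh); return m
# torch
m=sel(300,370,235,430,39,60); q=P[m]; print('torch',len(q),q.mean(0).round(1),cv2.minAreaRect(q[:,:2].astype(np.float32)), cv2.fitLine(q[:,:2].astype(np.float32),2,0,.01,.01).ravel(), np.percentile(q[:,2],[50,95]))
# foot plate
hsv=cv2.cvtColor(w['color'],cv2.COLOR_BGR2HSV)
m=sel(420,560,255,420,5.5,12); q=P[m];print('foot',len(q),q.mean(0).round(1),cv2.minAreaRect(q[:,:2].astype(np.float32)))
for n,b in(('b',(475,535,280,360)),('a',(445,500,368,470))):
  for zl,zh in((108,125),(70,80),(60,70)):
    m=sel(*b,zl,zh);q=P[m]
    if len(q)>4:print(n,zl,len(q),np.median(q,0).round(1),cv2.minAreaRect(q[:,:2].astype(np.float32)))
c=cv2.resize(w['color'][180:345,300:430],None,fx=4.5,fy=4.5,interpolation=2);cv2.imwrite('pics/c.png',c)
```

```text
torch 2302 [ 464.2 -181.5   45.5] ((465.2322082519531, -189.01319885253906), (21.680086135864258, 151.15966796875), 16.092226028442383) [ 2.8126687e-01 -9.5962960e-01  4.6423035e+02 -1.8154947e+02] [46.07975109 48.22257442]
foot 4110 [ 583.5 -166.     7.4] ((589.0728759765625, -171.61834716796875), (75.31285858154297, 130.12046813964844), 2.6081182956695557)
b 108 127 [ 568.1 -129.6  115. ] ((569.125732421875, -130.44873046875), (9.046880722045898, 12.412842750549316), 3.091942310333252)
b 70 62 [ 570.1 -128.1   74.8] ((584.061767578125, -129.58949279785156), (29.542091369628906, 12.329622268676758), 3.4680750370025635)
b 60 259 [ 588.3 -128.1   64.3] ((584.197509765625, -129.79385375976562), (30.41067123413086, 12.356157302856445), 1.9900259971618652)
a 108 110 [ 571.3 -212.2  114.9] ((572.507568359375, -214.62535095214844), (13.236161231994629, 9.570182800292969), 87.89478302001953)
a 70 84 [ 574.  -213.4   74.7] ((588.3009033203125, -213.9174041748047), (31.65336799621582, 12.934480667114258), 1.935117244720459)
a 60 292 [ 590.2 -211.7   64.4] ((587.6427001953125, -214.040771484375), (31.280601501464844, 13.122169494628906), 0.6190963387489319)
```

View pics/c.png

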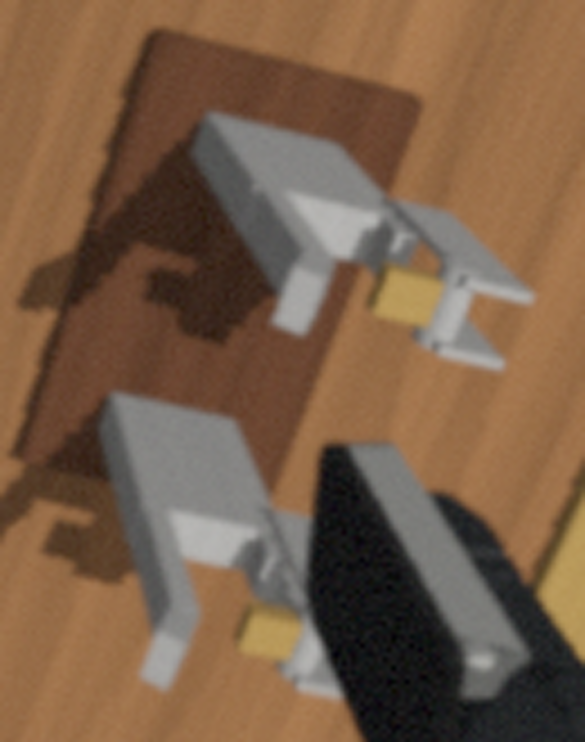

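Run:
```python
from h import *
import pickle;w=pickle.load(open('w.pkl','rb'));P=np.load('P.npy')
th=np.radians(2.4); ex=np.array([np.cos(th),np.sin(th)]); ey=np.array([-np.sin(th),np.cos(th)])
c0=np.array([587.,-172.])
def f(n,pts,z):
    q=onplane(w,np.array(pts)/4.5+[300-.39,180-.39],z)[:,:2]; print(n,[( round((p-c0)@ex,1),round((p-c0)@ey,1)) for p in q])
f('b wall top out/in',[(300,253),(272,325),(333,265),(308,335)],116)
f('a wall top',[(165,597),(140,680),(200,608),(165,690)],116)
f('b jaw tip',[(385,268),(372,310)],99.5); f('a jaw tip',[(248,605),(236,640)],99.5)
f('b slotbottom front near/ front far',[(288,190),(345,205)],65)
f('a slotbottom',[(168,512),(240,515)],65)
f('foot corners',[(155,30),(420,100),(12,452)],8)
# torch by colour edges in wrist image: ends
t=onplane(w,np.array([(336,240),(342,424)])/1.4,38)[:,:2];print('torch ends',t.round(1),t.mean(0).round(1),np.degrees(np.arctan2(*(t[0]-t[1])[::-1])))
# cloud cross-section of torch: ridge
m=(P[...,2]>40)&(P[...,2]<52)&(abs(P[...,0]-465)<45)&(abs(P[...,1]+190)<85)
q=P[m];a=np.radians(16.2);e=np.array([-np.sin(a),np.cos(a)]);n=np.array([np.cos(a),np.sin(a)])
s=(q[:,:2]-[465,-190])@e;x=(q[:,:2]-[465,-190])@n
for k in range(-70,80,20):
    k_=(abs(s-k)<6); print(k,k_.sum(),np.percentile(x[k_],[2,50,98]).round(1) if k_.any() else '')
print(s.min(),s.max())
```

```text
b wall top out/in [(np.float64(-20.6), np.float64(51.8)), (np.float64(-20.9), np.float64(36.6)), (np.float64(-13.8), np.float64(51.0)), (np.float64(-13.6), np.float64(36.3))]
a wall top [(np.float64(-22.2), np.float64(-26.2)), (np.float64(-21.0), np.float64(-47.0)), (np.float64(-14.4), np.float64(-27.0)), (np.float64(-15.2), np.float64(-48.2))]
b jaw tip [(np.float64(3.3), np.float64(47.5)), (np.float64(4.0), np.float64(38.2))]
a jaw tip [(np.float64(2.3), np.float64(-34.7)), (np.float64(2.7), np.float64(-44.0))]
b slotbottom front near/ front far [(np.float64(-8.3), np.float64(48.8)), (np.float64(5.2), np.float64(48.5))]
a slotbottom [(np.float64(-9.3), np.float64(-36.2)), (np.float64(7.8), np.float64(-32.9))]
foot corners [(np.float64(-34.7), np.float64(65.6)), (np.float64(37.6), np.float64(64.8)), (np.float64(-37.7), np.float64(-60.8))]
torch ends [[ 444.6 -115.4]
 [ 487.6 -267.5]] [ 466.1 -191.4] 105.81961008080913
-70 120 [-7.7  1.4 10.1]
-50 151 [-7.8  2.  10.4]
-30 159 [-7.9  1.7 10. ]
-10 165 [-7.8  2.1  9.7]
10 174 [-7.4  1.8  9.9]
30 190 [-7.9  1.6  9.8]
50 194 [-7.7  1.5  9.3]
70 246 [-8.9  1.7 10.6]
-74.7065400858529 76.47402949825769
```

Emit:
jog_arm(
  deltas=[
    {"twist": [0,0,0],"offset": [10,-22,26],"claw": -1},
    {"twist": [0,0,0],"offset": [10,-21.5,26],"claw": -1},
    {"twist": [0,0,0],"offset": [30,0,0],"claw": -1},
    {"twist": [0,0,0],"offset": [30,0,0],"claw": -1},
    {"twist": [0,0,0],"offset": [30,0,0],"claw": -1},
    {"twist": [0,0,0],"offset": [15,0,0],"claw": -0.7},
    {"twist": [0,0,0],"offset": [0,0,0],"claw": -0.5},
    {"twist": [0,0,0],"offset": [0,0,0],"claw": -0.5},
    {"twist": [0,0,0],"offset": [0,0,0],"claw": -0.5},
    {"twist": [0,0,0],"offset": [0,0,0],"claw": -0.5},
  ],
)

```text
t: 3.92
tcp_pos: [467.8, -190.6, 88.3]
ee_rot: [0.568, 0.423, 0.566, -0.422]
ft_force: [0.3, 0.5, -0.4]
opening: 63.9
```

Run:
```python
from h import *
w=cam('wrist')
cv2.imwrite('pics/w3.png',w['color'])
plan([466,-190,18],down(.283))
```

```text
tcp [ 467.7 -190.8   88.3] t 3.97 open 63.9 F [ 0.2 -0.   0. ]
turn [ 0.0069  0.0025 -0.0029] shift now-axes [70.3 -1.6 -1.4] after-turn [70.3 -1.4 -1.2]
```

View pics/w3.png

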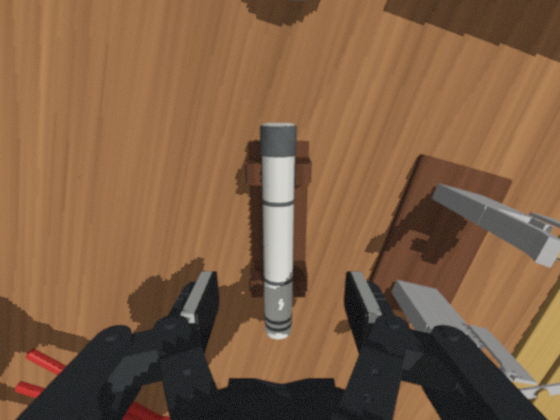

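Emit:
jog_arm(
  deltas=[
    {"twist": [0.005,0,0],"offset": [20,-1,-1],"claw": -0.5},
    {"twist": [0,0,0],"offset": [20,0,0],"claw": -0.5},
    {"twist": [0,0,0],"offset": [20,0,0],"claw": -0.5},
    {"twist": [0,0,0],"offset": [10,0,0],"claw": -0.5},
    {"twist": [0,0,0],"offset": [0,0,0],"claw": -0.5},
    {"twist": [0,0,0],"offset": [0,0,0],"claw": -0.2},
    {"twist": [0,0,0],"offset": [0,0,0],"claw": 0.1},
    {"twist": [0,0,0],"offset": [0,0,0],"claw": 0.3},
    {"twist": [0,0,0],"offset": [0,0,0],"claw": 0.5},
    {"twist": [0,0,0],"offset": [0,0,0],"claw": 0.7},
    {"twist": [0,0,0],"offset": [0,0,0],"claw": 1},
    {"twist": [0,0,0],"offset": [0,0,0],"claw": 1},
    {"twist": [0,0,0],"offset": [0,0,0],"claw": 1},
    {"twist": [0,0,0],"offset": [0,0,0],"claw": 1},
  ],
  grip_force=70,
)

```text
t: 5.13
tcp_pos: [465.9, -190.4, 17.7]
ee_rot: [0.567, 0.424, 0.565, -0.424]
ft_force: [-0.2, 0.9, 6.4]
opening: 18.1
```

Run:
```python
from h import *
s=bot.read_state(); print(s['tcp_pos'],s['opening'],s['ft_force'].round(2))
import pickle
w=cam('wrist');pickle.dump(w,open('g.pkl','wb'))
```

```text
[ 465.94908978 -190.35660741   17.70462821] 18.090361235664805 [-0.15  0.89  6.43]
```

Emit:
jog_arm(
  deltas=[
    {"twist": [0,0,0],"offset": [-12,0,0],"claw": 1},
    {"twist": [0,0,0],"offset": [-25,0,0],"claw": 1},
    {"twist": [0,0,0],"offset": [-25,0,0],"claw": 1},
    {"twist": [0,0,0],"offset": [-25,0,0],"claw": 1},
    {"twist": [0,0,0],"offset": [-25,0,0],"claw": 1},
    {"twist": [0.08,0,0],"offset": [0,0,0],"claw": 1},
    {"twist": [0.08,0,0],"offset": [0,0,0],"claw": 1},
    {"twist": [0.08,0,0],"offset": [0,0,0],"claw": 1},
    {"twist": [0,0,0],"offset": [0,0,0],"claw": 1},
    {"twist": [0,0,0],"offset": [0,0,0],"claw": 1},
  ],
)

```text
t: 6.02
tcp_pos: [464.4, -189.7, 128.5]
ee_rot: [0.511, 0.488, 0.511, -0.488]
ft_force: [-0.0, -0.9, -2.3]
opening: 18.2
```

Run:
```python
from h import *
import pickle
w=cam('wrist');pickle.dump(w,open('g.pkl','wb'))
plan([591,-171.5,130],down(.042)); print(bot.read_state()['wrist_torque'])
cv2.imwrite('pics/g.png',w['color'])
P=cloud(w); s=bot.read_state(); Rn=rot(s['ee_rot']); L=(P-s['tcp_pos'])@Rn
m=(abs(L[...,1])<16)&(abs(L[...,0]+20)<20)&(abs(L[...,2])<100)
q=L[m]; print(len(q)); 
for a,b in((-95,-60),(-60,-40),(-40,-20),(40,100)):
    k=(q[:,2]>a)&(q[:,2]<b)
    if k.any(): print(a,k.sum(),q[k].min(0).round(1),np.median(q[k],0).round(1),q[k].max(0).round(1))
```

```text
tcp [ 464.4 -189.7  128.4] t 6.07 open 18.1 F [-0.3 -0.3 -1.5]
turn [ 0.0042 -0.0001  0.0003] shift now-axes [ -1.7 127.3 -12.4] after-turn [ -1.6 127.3 -12.9]
[-0.02861811  0.01424823  0.00218466]
13202
-95 2696 [-33.1 -11.1 -76.9] [-29.4   0.1 -68.9] [-11.1  11.2 -60. ]
-60 2378 [-32.2 -10.7 -60. ] [-28.6   0.1 -50.4] [-19.4  11.3 -40. ]
-40 2061 [-31.2  -9.8 -40. ] [-28.5   0.4 -30.3] [-19.1  10.4 -20. ]
40 39 [-25.7  -9.8  40.1] [-22.4   7.4  41.1] [-19.6   9.8  46. ]
```

View pics/g.png

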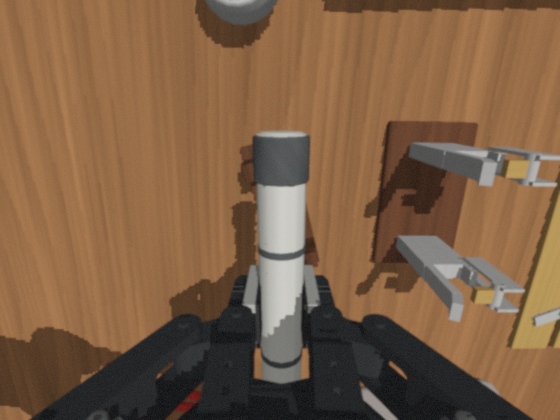

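Run:
```python
from h import *
import pickle
w=pickle.load(open('g.pkl','rb'));P=cloud(w)
th=np.radians(2.4); ex=np.array([np.cos(th),np.sin(th)]); ey=np.array([-np.sin(th),np.cos(th)]);c0=np.array([587.,-172.])
V,U=np.mgrid[:420,:560]
X=np.dstack([(P[...,:2]-c0)@ex,(P[...,:2]-c0)@ey,P[...,2]])
hsv=cv2.cvtColor(w['color'],cv2.COLOR_BGR2HSV)
for n,yc in(('b',42),('a',-42)):
    m=(abs(X[...,1]-yc)<14)&(abs(X[...,0])<40)
    k=m&(X[...,2]>110)&(X[...,2]<122); q=X[k]; print(n,'walltop',len(q),np.percentile(q,[2,98],axis=0).round(1)[:,:2].tolist())
    # same pixels cast on z=116 with edges
    uv=np.c_[U[k],V[k]]; p=onplane(w,uv,116)[:,:2]-c0; print('  cast',np.percentile(p@ex,[2,98]).round(1),np.percentile(p@ey,[2,98]).round(1),'z',np.median(q[:,2]))
    k=m&(hsv[...,0]>15)&(hsv[...,0]<28)&(hsv[...,1]>130)&(hsv[...,2]>110)&(X[...,2]>85)&(X[...,2]<106); 
    if k.any():
        uv=np.c_[U[k],V[k]];p=onplane(w,uv,99.5)[:,:2]-c0;print('  jaw',k.sum(),np.percentile(p@ex,[2,98]).round(1),np.percentile(p@ey,[2,98]).round(1),np.median(X[k][:,2]))
f=onplane(w,[(388,122),(474,124),(376,262)],8)[:,:2]-c0;print('foot',[(round(p@ex,1),round(p@ey,1)) for p in f])
```

```text
b walltop 361 [[-20.2, 36.2], [-14.2, 48.1]]
  cast [-21.8 -14.5] [36.4 48.8] z 115.09802534884415
  jaw 133 [ 3.3 14.4] [37.8 47.7] 98.77446354192466
a walltop 257 [[-20.3, -47.5], [-14.1, -35.4]]
  cast [-22.  -14.9] [-47.2 -32.3] z 115.03388505710765
  jaw 127 [ 0.5 14. ] [-46.5 -35.1] 98.66647337143311
foot [(np.float64(-36.1), np.float64(64.0)), (np.float64(35.7), np.float64(63.3)), (np.float64(-32.9), np.float64(-63.3))]
```

Emit:
jog_arm(
  deltas=[
    {"twist": [0.004,0,0],"offset": [-1,25,-3],"claw": 1},
    {"twist": [0,0,0],"offset": [-1,25,-3],"claw": 1},
    {"twist": [0,0,0],"offset": [0,25,-2.5],"claw": 1},
    {"twist": [0,0,0],"offset": [0,25,-2],"claw": 1},
    {"twist": [0,0,0],"offset": [0,24.2,-1.8],"claw": 1},
    {"twist": [0,0,0],"offset": [0,0,0],"claw": 1},
    {"twist": [0,0,0],"offset": [0,0,0],"claw": 1},
    {"twist": [0,0,0],"offset": [13,0,0],"claw": 1},
    {"twist": [0,0,0],"offset": [13,0,0],"claw": 1},
    {"twist": [0,0,0],"offset": [11,0,0],"claw": 1},
    {"twist": [0,0,0],"offset": [0,0,0],"claw": 1},
    {"twist": [0,0,0],"offset": [0,0,0],"claw": 1},
    {"twist": [0,0,0],"offset": [0,0,0],"claw": 1},
  ],
)

```text
t: 7.15
tcp_pos: [587.1, -172.4, 92.4]
ee_rot: [0.509, 0.49, 0.511, -0.49]
ft_force: [-0.3, -0.4, -0.6]
opening: 17.8
```

Run:
```python
from h import *
import pickle
w=cam('wrist');pickle.dump(w,open('g2.pkl','wb'))
plan([588,-172.2,92],down(.042)); s=bot.read_state();print(s['wrist_torque'])
cv2.imwrite('pics/g2.png',w['color'])
```

```text
tcp [ 587.5 -172.5   92.9] t 7.2 open 18.1 F [ 0.6 -0.4 -1.5]
turn [-0.0022 -0.0004  0.0013] shift now-axes [ 0.9  0.5 -0.3] after-turn [ 0.9  0.5 -0.3]
[-0.03489138  0.00103478  0.04365337]
```

View pics/g2.png

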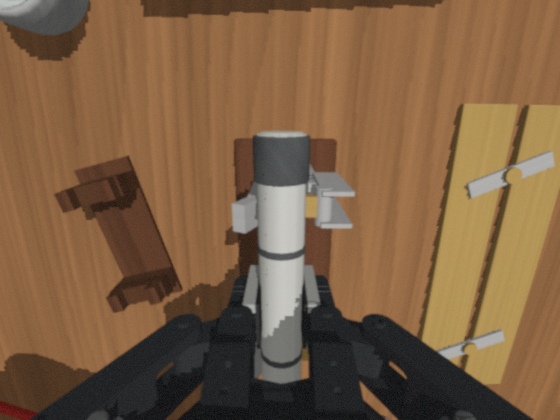

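Emit:
jog_arm(
  deltas=[
    {"twist": [0,0,0],"offset": [0,-1.5,0],"claw": 1},
    {"twist": [0,0,0],"offset": [0,-1.5,0],"claw": 1},
    {"twist": [0,0,0],"offset": [0,0,0],"claw": 1},
    {"twist": [0,0,0],"offset": [0,0,0],"claw": 1},
  ],
)

```text
t: 7.53
tcp_pos: [585.2, -172.7, 93.6]
ee_rot: [0.51, 0.49, 0.51, -0.49]
ft_force: [-0.3, 0.5, -0.3]
opening: 18.2
```

Emit:
jog_arm(
  deltas=[
    {"twist": [0,0,0],"offset": [0,-1,0],"claw": 1},
    {"twist": [0,0,0],"offset": [0,0,0],"claw": 1},
    {"twist": [0,0,0],"offset": [0,0,0],"claw": 1},
  ],
)

```text
t: 7.78
tcp_pos: [584.9, -172.7, 93.7]
ee_rot: [0.51, 0.49, 0.51, -0.49]
ft_force: [1.7, -0.8, -0.7]
opening: 18.4
```

Emit:
jog_arm(
  deltas=[
    {"twist": [0,0,0],"offset": [0,-1,0],"claw": 1},
    {"twist": [0,0,0],"offset": [0,0,0],"claw": 1},
    {"twist": [0,0,0],"offset": [0,0,0],"claw": 1},
  ],
)

```text
t: 8.03
tcp_pos: [584.7, -172.8, 93.9]
ee_rot: [0.511, 0.491, 0.509, -0.489]
ft_force: [5.9, 0.9, -2.0]
opening: 18.3
```

Run:
```python
from h import *
s=bot.read_state();print(s['wrist_torque'],s['ft_force'],rot(s['ee_rot']).round(4).tolist())
plan([586.3,-172,93],down(.042))
```

```text
[ 0.09811027 -0.8071396  -0.18982833] [ 5.90665335  0.91151828 -2.02756213] [[0.0029, 0.9992, 0.0398], [-0.0004, 0.0398, -0.9992], [-1.0, 0.0029, 0.0005]]
tcp [ 584.7 -172.8   93.9] t 8.03 open 18.3 F [ 5.9  0.9 -2. ]
turn [-0.0022  0.0005 -0.0029] shift now-axes [ 0.9  1.7 -0.7] after-turn [ 0.9  1.7 -0.7]
```

Emit:
jog_arm(
  deltas=[
    {"twist": [0,0,0],"offset": [0,2,0],"claw": 1},
    {"twist": [0,0,0],"offset": [0,1,0],"claw": 1},
    {"twist": [0,0,0],"offset": [0,0,0],"claw": 1},
    {"twist": [0,0,0],"offset": [0,0,0],"claw": 1},
  ],
)

```text
t: 8.37
tcp_pos: [585.4, -172.5, 92.7]
ee_rot: [0.509, 0.489, 0.511, -0.49]
ft_force: [-0.0, -0.3, -1.0]
opening: 18.2
```

Run:
```python
from h import *
s=bot.read_state();print(s['wrist_torque'],s['ft_force'],rot(s['ee_rot']).round(4).tolist())
plan([586.3,-172,93],down(.042))
```

```text
[ 0.01142689 -0.0237063  -0.01199495] [-0.00453148 -0.25390821 -1.04424159] [[-0.0021, 0.9992, 0.0402], [0.0003, 0.0402, -0.9992], [-1.0, -0.0021, -0.0004]]
tcp [ 585.4 -172.5   92.7] t 8.37 open 18.2 F [-0.  -0.3 -1. ]
turn [-0.0018 -0.0004  0.0021] shift now-axes [-0.3  0.9 -0.4] after-turn [-0.3  0.9 -0.4]
```

Emit:
jog_arm(
  deltas=[
    {"twist": [0.003,0,0],"offset": [1,0.8,0],"claw": 1},
    {"twist": [0,0,0],"offset": [3,0,0],"claw": 1},
    {"twist": [0,0,0],"offset": [3,0,0],"claw": 1},
    {"twist": [0,0,0],"offset": [3,0,0],"claw": 1},
    {"twist": [0,0,0],"offset": [3,0,0],"claw": 1},
    {"twist": [0,0,0],"offset": [0,0,0],"claw": 1},
    {"twist": [0,0,0],"offset": [0,0,0],"claw": 1},
  ],
  grip_force=90,
)

```text
t: 8.95
tcp_pos: [587.9, -172.8, 81.0]
ee_rot: [0.51, 0.491, 0.509, -0.49]
ft_force: [1.7, -0.9, 2.6]
opening: 17.7
```

Emit:
jog_arm(
  deltas=[
    {"twist": [0,0,0],"offset": [3,0,0],"claw": 1},
    {"twist": [0,0,0],"offset": [3,0,0],"claw": 1},
    {"twist": [0,0,0],"offset": [3,0,0],"claw": 1},
    {"twist": [0,0,0],"offset": [0,0,0],"claw": 1},
  ],
)

```text
t: 9.28
tcp_pos: [587.9, -172.9, 71.8]
ee_rot: [0.51, 0.491, 0.509, -0.49]
ft_force: [0.9, -1.4, 2.9]
opening: 17.5
```

Run:
```python
from h import *
s=bot.read_state();print(s['wrist_torque'],rot(s['ee_rot']).round(4).tolist())
plan([586.2,-172,55],down(.039))
```

```text
[-0.01520881 -0.13444841 -0.0869471 ] [[0.0017, 0.9993, 0.0368], [-0.0007, 0.0368, -0.9993], [-1.0, 0.0017, 0.0007]]
tcp [ 587.9 -172.9   71.8] t 9.28 open 17.5 F [ 0.9 -1.4  2.9]
turn [-0.0022  0.0007 -0.0017] shift now-axes [16.8 -1.7 -1. ] after-turn [16.8 -1.7 -1. ]
```

Emit:
jog_arm(
  deltas=[
    {"twist": [0,0,0],"offset": [3,-0.5,0],"claw": 1},
    {"twist": [0,0,0],"offset": [3,-0.5,0],"claw": 1},
    {"twist": [0,0,0],"offset": [0,0,0],"claw": 1},
  ],
)

```text
t: 9.53
tcp_pos: [587.9, -173.1, 66.4]
ee_rot: [0.51, 0.491, 0.508, -0.49]
ft_force: [3.7, -0.7, 3.7]
opening: 17.7
```

Emit:
jog_arm(
  deltas=[
    {"twist": [0,0,0],"offset": [3,0,0],"claw": 1},
    {"twist": [0,0,0],"offset": [3,0,0],"claw": 1},
    {"twist": [0,0,0],"offset": [0,0,0],"claw": 1},
  ],
)

```text
t: 9.78
tcp_pos: [588.0, -173.0, 59.8]
ee_rot: [0.51, 0.491, 0.508, -0.49]
ft_force: [6.0, -0.6, 0.6]
opening: 17.5
```

Emit:
jog_arm(
  deltas=[
    {"twist": [0,0,0],"offset": [2,0,0],"claw": 1},
    {"twist": [0,0,0],"offset": [2,0,0],"claw": 1},
    {"twist": [0,0,0],"offset": [0,0,0],"claw": 1},
  ],
)

```text
t: 10.03
tcp_pos: [587.9, -172.8, 55.5]
ee_rot: [0.51, 0.491, 0.508, -0.49]
ft_force: [6.6, -0.2, -2.1]
opening: 17.6
```

Emit:
jog_arm(
  deltas=[
    {"twist": [0,0,0],"offset": [0,1,0],"claw": 1},
    {"twist": [0,0,0],"offset": [0,1,0],"claw": 1},
    {"twist": [0,0,0],"offset": [1,0,0],"claw": 1},
    {"twist": [0,0,0],"offset": [0,0,0],"claw": 1},
  ],
)

```text
t: 10.37
tcp_pos: [588.0, -172.6, 54.8]
ee_rot: [0.509, 0.49, 0.509, -0.491]
ft_force: [1.7, 0.7, 5.0]
opening: 17.3
```

Run:
```python
from h import *
import pickle
s=bot.read_state();print(s['wrist_torque'],rot(s['ee_rot']).round(4).tolist())
plan([586.2,-172,55],down(.039))
w=cam('wrist');cv2.imwrite('pics/g3.png',w['color']);t=cam('scene')
cv2.imwrite('pics/s3.png',np.hstack([cv2.resize(w['color'][100:300,200:400],(400,400),interpolation=2),cv2.resize(t['color'][165:245,205:285],(400,400),interpolation=2)]))
```

```text
[-0.00628325 -0.1048084  -0.04327626] [[-0.0006, 0.9993, 0.0371], [0.0, 0.0371, -0.9993], [-1.0, -0.0006, -0.0]]
tcp [ 588.  -172.6   54.8] t 10.37 open 17.3 F [1.7 0.7 5. ]
turn [-0.0019 -0.      0.0006] shift now-axes [-0.2 -1.8 -0.6] after-turn [-0.2 -1.8 -0.6]
```

View pics/s3.png

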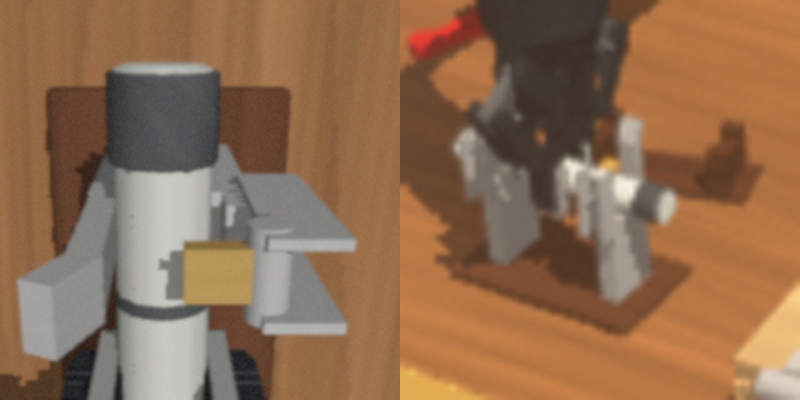

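Emit:
jog_arm(
  deltas=[
    {"twist": [0,0,0],"offset": [1.5,0,0],"claw": 1},
    {"twist": [0,0,0],"offset": [1.5,0,0],"claw": 1},
    {"twist": [0,0,0],"offset": [0,0,0],"claw": 1},
  ],
)

```text
t: 10.72
tcp_pos: [588.0, -172.6, 54.6]
ee_rot: [0.509, 0.49, 0.509, -0.491]
ft_force: [-5.8, 2.5, 21.4]
opening: 18.1
```

Run:
```python
from h import *
w=cam('wrist');P=cloud(w);V,U=np.mgrid[:420,:560]
hsv=cv2.cvtColor(w['color'],cv2.COLOR_BGR2HSV)
k=(hsv[...,0]>15)&(hsv[...,0]<28)&(hsv[...,1]>130)&(U>270)&(U<345)
q=P[k&(P[...,2]>80)&(P[...,2]<115)]; print('jaw tips',len(q))
for lo,hi in((-150,-100),(-240,-180)):
    z=q[(q[:,1]>lo)&(q[:,1]<hi)]; print(len(z), np.percentile(z,[5,50,95],axis=0).round(1).tolist() if len(z) else '')
s=bot.read_state();L=(P-s['tcp_pos'])@rot(s['ee_rot'])
m=(abs(L[...,1])<3)&(abs(L[...,0]+20)<20)
for a,b in((-85,-70),(-35,-25),(-25,-15)):
    z=P[m&(L[...,2]>a)&(L[...,2]<b)]; print('torch top',a,len(z),np.median(z,0).round(1),z.max(0).round(1))
print(s['ft_force'],s['tcp_pos'],s['wrist_torque'])
```

```text
jaw tips 400
400 [[591.0, -133.7, 96.5], [595.7, -127.4, 98.9], [600.3, -124.3, 99.9]]
0 
torch top -85 380 [585.4 -98.6  84.7] [588.4 -95.7  87.4]
torch top -35 340 [ 587.  -142.5   84.1] [ 590.  -137.6   86.5]
torch top -25 318 [ 587.3 -152.6   84. ] [ 590.5 -147.7   85.5]
[-6.60064944  2.0564039  22.05209841] [ 588.04848909 -172.58127252   54.58261467] [ 0.26892415  1.05531568 -0.02330043]
```

Emit:
jog_arm(
  deltas=[
    {"twist": [0,0,0],"offset": [-1.5,0,0],"claw": 1},
    {"twist": [0,0,0],"offset": [-1,0,0],"claw": 1},
    {"twist": [0,0,0],"offset": [0,0,0],"claw": 0.5},
    {"twist": [0,0,0],"offset": [0,0,0],"claw": 0.3},
    {"twist": [0,0,0],"offset": [0,0,0],"claw": 0.1},
    {"twist": [0,0,0],"offset": [0,0,0],"claw": 0},
    {"twist": [0,0,0],"offset": [0,0,0],"claw": 0},
    {"twist": [0,0,0],"offset": [0,0,0],"claw": 0},
    {"twist": [0,0,0],"offset": [0,0,0],"claw": 0},
  ],
)

```text
t: 11.52
tcp_pos: [587.9, -172.5, 53.4]
ee_rot: [0.509, 0.491, 0.509, -0.491]
ft_force: [0.1, 0.0, 0.7]
opening: 42.8
```

Emit:
jog_arm(
  deltas=[
    {"twist": [0,0,0],"offset": [-8,0,0],"claw": 0},
    {"twist": [0,0,0],"offset": [-15,0,0],"claw": 0},
    {"twist": [0,0,0],"offset": [-25,0,0],"claw": 0},
    {"twist": [0,0,0],"offset": [-30,0,0],"claw": 0},
    {"twist": [0,0,0],"offset": [-35,0,0],"claw": 0},
    {"twist": [0,0,0],"offset": [-35,0,-30],"claw": 0},
    {"twist": [0,0,0],"offset": [0,0,-30],"claw": 0},
    {"twist": [0,0,0],"offset": [0,0,-20],"claw": 0},
    {"twist": [0,0,0],"offset": [0,0,0],"claw": 0},
    {"twist": [0,0,0],"offset": [0,0,0],"claw": 0},
  ],
)

```text
t: 12.35
tcp_pos: [585.3, -94.6, 199.3]
ee_rot: [0.51, 0.49, 0.509, -0.49]
ft_force: [0.1, -0.3, -0.2]
opening: 42.6
```

Run:
```python
from h import *
import pickle
w=cam('wrist');P=cloud(w);t=cam('top');pickle.dump((w,t),open('v.pkl','wb'))
a=w['color'][60:340,150:420]; b=t['color'][150:270,170:390]
c=np.zeros((560,800,3),np.uint8);x=cv2.resize(a,(400,415));c[:415,:400]=x;c[:218,400:]=cv2.resize(b,(400,218));cv2.imwrite('pics/v.png',c)
plan([500,150,200],down(0))
m=(P[...,2]>78)&(P[...,2]<91)&(abs(P[...,0]-588)<14)&(abs(P[...,1]+172)<90)
q=P[m];print(len(q),cv2.minAreaRect(q[:,:2].astype(np.float32)))
for lo in range(-250,-95,15):
    z=q[(q[:,1]>=lo)&(q[:,1]<lo+15)];print(lo,len(z),z.max(0).round(1) if len(z) else '')
# lid/bar in top view
P=cloud(t);V,U=np.mgrid[:420,:560]
k=(U>170)&(U<285)&(V>155)&(V<265)
q=P[k&(P[...,2]>92)&(P[...,2]<105)&(P[...,0]>505)];print('lid',len(q),cv2.minAreaRect(q[:,:2].astype(np.float32)))
q=P[k&(P[...,2]>86)&(P[...,2]<105)&(P[...,0]<470)];print('bar',len(q),q.mean(0),cv2.minAreaRect(q[:,:2].astype(np.float32)))
```

```text
tcp [585.2 -95.9 198.5] t 12.45 open 42.8 F [-0.4  1.  -0.4]
turn [0.0372 0.0005 0.0001] shift now-axes [  -1.6  -76.  -248.9] after-turn [  -1.5  -85.2 -245.9]
2575 ((585.3798828125, -170.68963623046875), (25.279308319091797, 151.2592315673828), 1.9527735710144043)
-250 138 [ 600.3 -235.    85.5]
-235 151 [ 597.  -220.    85.8]
-220 269 [ 598.9 -205.    90.5]
-205 232 [ 598.5 -190.    85.8]
-190 248 [ 598.  -175.    86.2]
-175 253 [ 597.2 -160.1   85.4]
-160 265 [ 596.5 -145.    86.5]
-145 223 [ 596.1 -130.1   88.9]
-130 305 [ 595.6 -115.1   91. ]
-115 351 [ 596.1 -100.    86.8]
-100 140 [595.4 -94.9  86.6]
lid 6936 ((604.3585815429688, 151.95053100585938), (212.41246032714844, 260.9046936035156), 4.448826313018799)
bar 231 [454.82798161 143.68003199  95.35127766] ((456.52081298828125, 140.60702514648438), (119.24711608886719, 24.89778709411621), 89.84632873535156)
```

View pics/v.png

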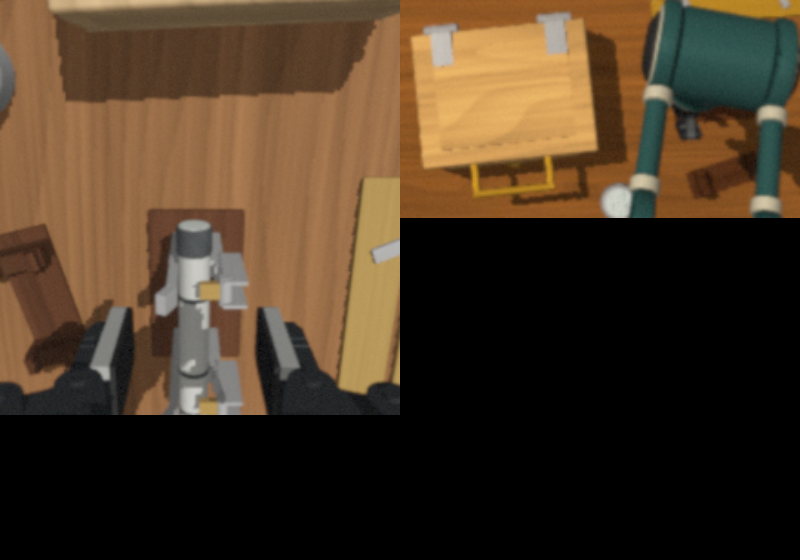

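Emit:
jog_arm(
  deltas=[
    {"twist": [0,0,0],"offset": [0,-14.5,-30.5],"claw": 0},
    {"twist": [0,0,0],"offset": [0,-14.5,-30.5],"claw": 0},
    {"twist": [0,0,0],"offset": [0,-14.5,-30.5],"claw": 0},
    {"twist": [0,0,0],"offset": [0,-14.5,-30.5],"claw": 0},
    {"twist": [0,0,0],"offset": [0,-14.5,-30.5],"claw": 0},
    {"twist": [0,0,0],"offset": [0,-14.5,-30.5],"claw": 0},
    {"twist": [0,0,0],"offset": [0,-14.5,-30.5],"claw": 0},
    {"twist": [0,0,0],"offset": [0,-14.5,-30.5],"claw": 0},
    {"twist": [-0.04,0,0],"offset": [0,0,0],"claw": 0},
    {"twist": [0,0,0],"offset": [0,0,0],"claw": 0},
    {"twist": [0,0,0],"offset": [0,0,0],"claw": 0},
    {"twist": [0,0,0],"offset": [0,0,0],"claw": 0},
  ],
)

```text
t: 13.45
tcp_pos: [460.9, 143.1, 198.3]
ee_rot: [0.518, 0.481, 0.518, -0.481]
ft_force: [1.2, -1.0, -0.4]
opening: 42.8
```

Run:
```python
from h import *
w=cam('wrist');P=cloud(w);cv2.imwrite('pics/b.png',w['color'])
plan([460,143,100],down(.077))
hsv=cv2.cvtColor(w['color'],cv2.COLOR_BGR2HSV)
s=bot.read_state();V,U=np.mgrid[:420,:560]
m=(P[...,2]>84)&(P[...,2]<103)&(P[...,0]<505)&(P[...,0]>400)&(abs(P[...,1]-143)<90)
q=P[m];print(len(q),q[:,0].min())
for lo in range(75,215,10):
    z=q[(q[:,1]>=lo)&(q[:,1]<lo+10)];
    if len(z):print(lo,len(z),np.percentile(z[:,0],[1,50,99]).round(1),z[:,2].max().round(1))
z=q[(q[:,0]<480)&(q[:,1]>105)&(q[:,1]<185)]; b=cv2.minAreaRect(z[:,:2].astype(np.float32));print(b,cv2.fitLine(z[:,:2].astype(np.float32),2,0,.01,.01).ravel())
e=P[(P[...,2]>93)&(P[...,2]<103)&(P[...,0]>485)&(P[...,1]>40)&(P[...,1]<270)]
pts=[(y+2.5,np.percentile(e[(e[:,1]>=y)&(e[:,1]<y+5)][:,0],1)) for y in range(70,215,5) if ((e[:,1]>=y)&(e[:,1]<y+5)).sum()>10]
print('lid edge',np.polyfit(*np.array(pts).T,1), np.array(pts)[::6].round(1).tolist())
```

```text
tcp [460.9 143.  198.3] t 13.5 open 43.0 F [-0.2  0.   0.3]
turn [-0.0025  0.0004  0.0002] shift now-axes [98.3 -0.9 -0.1] after-turn [98.3 -0.9 -0.1]
5185 443.6992952701485
75 36 [453.3 460.6 503.5] 96.6
85 599 [453.  476.3 500.9] 96.5
95 225 [452.1 462.  504.3] 98.2
105 206 [450.6 459.5 504.8] 98.2
115 224 [450.1 458.9 504.6] 98.6
125 237 [449.5 458.6 504.9] 99.0
135 252 [448.9 458.4 504.8] 98.5
145 279 [447.4 457.4 504.8] 98.7
155 287 [446.9 457.  504.7] 99.0
165 322 [446.3 457.1 504.8] 99.6
175 350 [445.2 475.8 504.8] 99.0
185 429 [444.3 465.  504.7] 99.9
195 971 [444.6 476.1 504.4] 99.4
205 261 [485.  497.6 504.8] 98.8
((453.75372314453125, 144.931640625), (12.02689266204834, 80.81647491455078), 4.536468505859375) [ 8.4979281e-02 -9.9638271e-01  4.5379269e+02  1.4638197e+02]
lid edge [-1.88304846e-01  5.28501353e+02] [[72.5, 540.6], [102.5, 502.7], [132.5, 501.5], [162.5, 499.2], [192.5, 495.6]]
```

Emit:
jog_arm(
  deltas=[
    {"twist": [-0.003,0,0],"offset": [0,-6.7,-2.5],"claw": 0.2},
    {"twist": [0,0,0],"offset": [30,0,0],"claw": 0.2},
    {"twist": [0,0,0],"offset": [30,0,0],"claw": 0.2},
    {"twist": [0,0,0],"offset": [30,0,0],"claw": 0.2},
    {"twist": [0,0,0],"offset": [20,0,0],"claw": 0.2},
    {"twist": [0,0,0],"offset": [17,0,0],"claw": 0.2},
    {"twist": [0,0,0],"offset": [0,0,0],"claw": 0.2},
    {"twist": [0,0,0],"offset": [0,0,0],"claw": 0.2},
  ],
  grip_force=40,
)

```text
t: 14.17
tcp_pos: [452.4, 145.3, 70.6]
ee_rot: [0.519, 0.479, 0.52, -0.481]
ft_force: [-0.3, 0.5, 1.3]
opening: 34.1
```

Emit:
jog_arm(
  deltas=[
    {"twist": [0,0,0],"offset": [0,0,0],"claw": 0.5},
    {"twist": [0,0,0],"offset": [0,0,0],"claw": 0.7},
    {"twist": [0,0,0],"offset": [0,0,0],"claw": 0.8},
    {"twist": [0,0,0],"offset": [0,0,0],"claw": 1},
    {"twist": [0,0,0],"offset": [0,0,0],"claw": 1},
    {"twist": [0,0,0],"offset": [0,0,0],"claw": 1},
    {"twist": [0,0,0],"offset": [0,0,0],"claw": 1},
  ],
)

```text
t: 14.75
tcp_pos: [453.4, 146.1, 72.3]
ee_rot: [0.52, 0.48, 0.52, -0.48]
ft_force: [-4.9, -2.2, 5.8]
opening: 10.6
```

Run:
```python
from h import *
s=bot.read_state();Rn=rot(s['ee_rot']);print(s['opening'],s['ft_force'].round(1),s['wrist_torque'].round(2),s['tcp_pos'].round(1),Rn.round(3).tolist())
# arc steps in tool axes (x down, y ahead): 4 deg each
th=np.radians(np.arange(0,65,4)); x=-245*np.cos(th); z=245*np.sin(th)
print(np.c_[-np.diff(z),np.diff(x)].round(1).tolist())
```

```text
10.640477222913868 [-4.9 -2.2  5.8] [-0.2   0.75  0.04] [453.4 146.1  72.3] [[0.0, 0.997, 0.08], [-0.0, 0.08, -0.997], [-1.0, 0.0, 0.0]]
[[-17.1, 0.6], [-17.0, 1.8], [-16.8, 3.0], [-16.6, 4.1], [-16.3, 5.3], [-15.9, 6.4], [-15.4, 7.5], [-14.8, 8.6], [-14.2, 9.6], [-13.5, 10.5], [-12.7, 11.4], [-11.9, 12.3], [-11.0, 13.1], [-10.1, 13.8], [-9.1, 14.5], [-8.0, 15.1]]
```

Emit:
jog_arm(
  deltas=[
    {"twist": [0,0,0],"offset": [-8.5,0.2,0],"claw": 1},
    {"twist": [0,0,0],"offset": [-8.6,0.4,0],"claw": 1},
    {"twist": [0,0,0],"offset": [-8.5,0.8,0],"claw": 1},
    {"twist": [0,0,0],"offset": [-8.5,1,0],"claw": 1},
    {"twist": [0,0,0],"offset": [-8.4,1.4,0],"claw": 1},
    {"twist": [0,0,0],"offset": [-8.4,1.6,0],"claw": 1},
    {"twist": [0,0,0],"offset": [-8.3,2,0],"claw": 1},
    {"twist": [0,0,0],"offset": [-8.3,2.1,0],"claw": 1},
    {"twist": [0,0,0],"offset": [0,0,0],"claw": 1},
    {"twist": [0,0,0],"offset": [0,0,0],"claw": 1},
  ],
)

```text
t: 15.58
tcp_pos: [462.1, 146.8, 139.8]
ee_rot: [0.519, 0.479, 0.52, -0.48]
ft_force: [-6.7, -0.2, -0.2]
opening: 10.6
```

```bash
cat >> h.py <<'E'
def lid(x0=453.4,y0=146.1,z0=72.3):
    s=bot.read_state();Rn=rot(s['ee_rot']);d=s['tcp_pos']-np.array([x0,y0,z0])
    u=np.array([.997,.08,0]); hx=245-d@u; hz=d[2]
    print('lid deg',np.degrees(np.arctan2(hz,hx)).round(2),'radius',np.hypot(hx,hz).round(1),'side',(d@[-.08,.997,0]).round(1),'open',s['opening'].round(1),'F',s['ft_force'].round(1),'T',s['wrist_torque'].round(2),'t',s['t'],'rot',R.from_matrix(Rn.T@down(.08)).as_rotvec().round(3))
E
python3 -c "
from h import *
lid()"
```

```text
Traceback (most recent call last):
  File "h.py", line 37, in lid
    print('lid deg',np.degrees(np.arctan2(hz,hx)).round(2),'radius',np.hypot(hx,hz).round(1),'side',(d@[-.08,.997,0]).round(1),'open',s['opening'].round(1),'F',s['ft_force'].round(1),'T',s['wrist_torque'].round(2),'t',s['t'],'rot',R.from_matrix(Rn.T@down(.08)).as_rotvec().round(3))
                                                                                                                                      ^^^^^^^^^^^^^^^^^^
AttributeError: 'float' object has no attribute 'round'
```

Emit:
jog_arm(
  deltas=[
    {"twist": [0,0,0],"offset": [-8.2,2.5,0],"claw": 1},
    {"twist": [0,0,0],"offset": [-8.1,2.8,0],"claw": 1},
    {"twist": [0,0,0],"offset": [-8,3.1,0],"claw": 1},
    {"twist": [0,0,0],"offset": [-7.9,3.3,0],"claw": 1},
    {"twist": [0,0,0],"offset": [-7.8,3.6,0],"claw": 1},
    {"twist": [0,0,0],"offset": [-7.6,3.9,0],"claw": 1},
    {"twist": [0,0,0],"offset": [-7.5,4.2,0],"claw": 1},
    {"twist": [0,0,0],"offset": [-7.3,4.4,0],"claw": 1},
    {"twist": [0,0,0],"offset": [-7.2,4.7,0],"claw": 1},
    {"twist": [0,0,0],"offset": [-7,4.9,0],"claw": 1},
    {"twist": [0,0,0],"offset": [0,0,0],"claw": 1},
    {"twist": [0,0,0],"offset": [0,0,0],"claw": 1},
  ],
)

```text
t: 16.58
tcp_pos: [498.4, 149.7, 218.2]
ee_rot: [0.519, 0.478, 0.521, -0.481]
ft_force: [-14.5, -1.5, 8.4]
opening: 10.4
```

```bash
sed -i "s/s\['opening'\].round(1)/round(s['opening'],1)/" h.py
python3 -c "
from h import *
lid()"
```

```text
lid deg 36.13 radius 247.5 side -0.0 open 10.4 F [-14.5  -1.5   8.4] T [-0.29  2.53  0.02] t 16.5833 rot [-0.     0.     0.004]
```

Emit:
jog_arm(
  deltas=[
    {"twist": [0,0,0],"offset": [-0.8,-1.2,0],"claw": 1},
    {"twist": [0,0,0],"offset": [-0.8,-1.2,0],"claw": 1},
    {"twist": [0,0,0],"offset": [-6.8,5.2,0],"claw": 1},
    {"twist": [0,0,0],"offset": [-6.7,5.4,0],"claw": 1},
    {"twist": [0,0,0],"offset": [-6.5,5.6,0],"claw": 1},
    {"twist": [0,0,0],"offset": [-6.2,5.8,0],"claw": 1},
    {"twist": [0,0,0],"offset": [-6,6,0],"claw": 1},
    {"twist": [0,0,0],"offset": [0,0,0],"claw": 1},
    {"twist": [0,0,0],"offset": [0,0,0],"claw": 1},
  ],
)

```text
t: 17.33
tcp_pos: [526.9, 152.0, 252.8]
ee_rot: [0.52, 0.48, 0.519, -0.479]
ft_force: [-8.2, 0.1, 7.6]
opening: 10.1
```

```bash
python3 -c "
from h import *
lid()"
```

```text
lid deg 46.51 radius 248.8 side -0.0 open 10.1 F [-8.2  0.1  7.6] T [-0.18  1.56 -0.01] t 17.3333 rot [-0.    -0.    -0.002]
```

```bash
cat >> h.py <<'E'
def lidcam():
    u=np.array([.997,.08,0]);v=np.array([-.08,.997,0]);H=np.array([698,165,90.])
    for n in('top','scene'):
        P=cloud(cam(n)).reshape(-1,3);P=P[np.isfinite(P[:,0])];d=P-H;a=-d@u;b=d@v;z=d[:,2]
        r=np.hypot(a,z);an=np.degrees(np.arctan2(z,a))
        k=(abs(b)<120)&(r>40)&(r<195)&(an>15)&(an<100)
        if n=='top': k&=(abs(b)>65)
        A=np.c_[a[k],z[k]];
        if len(A)<50: print(n,len(A));continue
        for _ in range(6):
            c=A.mean(0);w=np.linalg.svd(A-c,full_matrices=False)[2][0];e=abs((A-c)@[-w[1],w[0]]);m=e<max(2,np.percentile(e,80));A=A[m]
        g=np.degrees(np.arctan2(w[1],w[0]))%180;print(n,len(A),'lid deg by plane',g.round(2),'resid',e.mean().round(2),'offset from hinge',(c@[-w[1],w[0]]).round(1))
E
python3 -c "
from h import *
lidcam()"
```

```text
top 1057 lid deg by plane 45.41 resid 0.82 offset from hinge 9.5
scene 4211 lid deg by plane 45.25 resid 0.92 offset from hinge -10.3
```

Emit:
jog_arm(
  deltas=[
    {"twist": [0,0,0],"offset": [-1.5,-1.5,0],"claw": 1},
    {"twist": [0,0,0],"offset": [-6,6.1,0],"claw": 1},
    {"twist": [0,0,0],"offset": [-5.8,6.3,0],"claw": 1},
    {"twist": [0,0,0],"offset": [-5.5,6.5,0],"claw": 1},
    {"twist": [0,0,0],"offset": [-5.3,6.7,0],"claw": 1},
    {"twist": [0,0,0],"offset": [-5.1,6.9,0],"claw": 1},
    {"twist": [0,0,0],"offset": [-4.9,7,0],"claw": 1},
    {"twist": [0,0,0],"offset": [-4.6,7.2,0],"claw": 1},
    {"twist": [0,0,0],"offset": [-4.4,7.3,0],"claw": 1},
    {"twist": [0,0,0],"offset": [0,0,0],"claw": 1},
    {"twist": [0,0,0],"offset": [0,0,0],"claw": 1},
    {"twist": [0,0,0],"offset": [0,0,0],"claw": 1},
  ],
)

```text
t: 18.43
tcp_pos: [577.9, 156.1, 292.7]
ee_rot: [0.52, 0.48, 0.52, -0.48]
ft_force: [-1.3, 0.3, 2.2]
opening: 9.9
```

```bash
python3 -c "
from h import *
lid();lidcam()"
```

```text
lid deg 61.42 radius 251.0 side -0.0 open 9.9 F [-1.3  0.3  2.2] T [-0.07  0.44  0.  ] t 18.4333 rot [-0. -0.  0.]
top 495 lid deg by plane 60.3 resid 0.71 offset from hinge 9.6
scene 4463 lid deg by plane 60.36 resid 0.9 offset from hinge -10.3
```

Emit:
jog_arm(
  deltas=[
    {"twist": [0,0,0],"offset": [3.2,-5.5,0],"claw": 1},
    {"twist": [0,0,0],"offset": [3.3,-5.5,0],"claw": 1},
    {"twist": [0,0,0],"offset": [3.5,-5.4,0],"claw": 1},
    {"twist": [0,0,0],"offset": [3.6,-5.3,0],"claw": 1},
    {"twist": [0,0,0],"offset": [3.7,-5.2,0],"claw": 1},
    {"twist": [0,0,0],"offset": [3.9,-5.1,0],"claw": 1},
    {"twist": [0,0,0],"offset": [4,-5,0],"claw": 1},
    {"twist": [0,0,0],"offset": [4.1,-4.9,0],"claw": 1},
    {"twist": [0,0,0],"offset": [4.2,-4.7,0],"claw": 1},
    {"twist": [0,0,0],"offset": [2.2,-2.2,0],"claw": 1},
    {"twist": [0,0,0],"offset": [0,0,0],"claw": 1},
    {"twist": [0,0,0],"offset": [0,0,0],"claw": 1},
    {"twist": [0,0,0],"offset": [0,0,0],"claw": 1},
    {"twist": [0,0,0],"offset": [0,0,0],"claw": 1},
  ],
)

```text
t: 19.7
tcp_pos: [529.3, 152.2, 257.0]
ee_rot: [0.519, 0.479, 0.52, -0.48]
ft_force: [-2.7, 0.3, 3.6]
opening: 10.3
```

Run:
```python
from h import *
lid();lidcam()
s=bot.read_state();print(abs(s['joint_velocities']).max())
c=cam('scene')['color'];t=cam('top')['color']
cv2.imwrite('pics/end.png',np.hstack([cv2.resize(c[120:330,140:420],(420,315),interpolation=2),cv2.resize(t[110:300,150:400],(380,315),interpolation=2)]))
```

```text
lid deg 47.57 radius 250.3 side -0.0 open 10.3 F [-2.7  0.3  3.6] T [0.   0.35 0.02] t 19.7 rot [0.    0.    0.001]
top 1018 lid deg by plane 46.18 resid 0.82 offset from hinge 9.6
scene 4214 lid deg by plane 46.07 resid 0.91 offset from hinge -10.5
0.0021799495264556985
```

View pics/end.png

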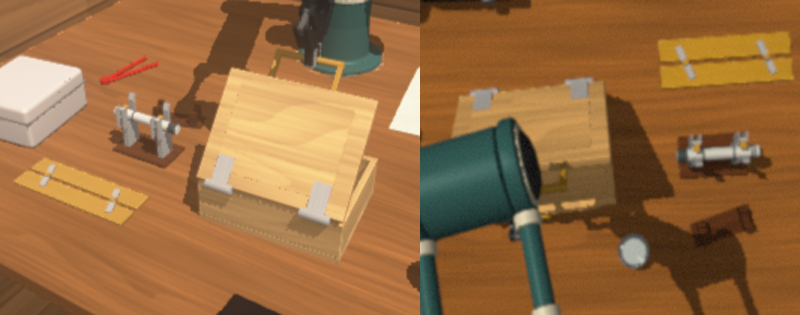

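Run:
```python
from h import *
for n in('top','scene'):
    P=cloud(cam(n)).reshape(-1,3); P=P[np.isfinite(P[:,0])]; th=.039
    d=P-[588,-171.5,75]; x=d[:,0]*np.cos(th)+d[:,1]*np.sin(th); y=-d[:,0]*np.sin(th)+d[:,1]*np.cos(th); z=d[:,2]
    k=(abs(x)<8)&(z>4)&(z<13)&(abs(y)<110); w=(x>-24)&(x<-12)&(z>33)&(z<46)&(abs(y)<60)
    print(n,k.sum(),'torch y',np.percentile(y[k],[0.5,99.5]).round(1),'walls',[np.percentile(y[w&(y*q>0)],[2,98]).round(1) for q in(-1,1) if (w&(y*q>0)).any()])
    for lo in range(-75,75,25):
        m=k&(y>=lo)&(y<lo+25); print(lo,m.sum(),np.percentile(z[m],90).round(1) if m.any() else '')
```

```text
top 268 torch y [-79.3  72.5] walls [array([-50.3, -39.4]), array([33.1, 44.7])]
-75 47 11.6
-50 38 12.4
-25 50 11.2
0 47 11.5
25 40 11.7
50 40 11.9
scene 93 torch y [-75.   75.6] walls [array([-48.5, -35.7]), array([34.5, 46.8])]
-75 1 5.9
-50 17 11.6
-25 22 10.2
0 11 10.4
25 12 10.9
50 27 11.9
```

```bash
python3 -c "
from h import *
bot.sign_off();lid()"
```

```text
the job is handed in; nothing more can be done
the job is handed in; nothing more can be done
```

The torch is in the fork clip and released, and the lid is held just below its balance point. The job was handed in at about 20 s of the 58 s allowed.

- **Torch:** It sits fully home: its top measured 85 to 86 mm above the table, against 85 expected. It is level, and centred between the forks to within about 1 mm. The lens points towards the locker, and both yellow jaw tips showed above the torch after release.
- **Lid:** I raised it by the pull bar to 60.3°, then eased it back. The last check read 46.1° by both fixed cameras, about 5.5° below the balance point. The bar was still gripped, the arm was still, and the force was about 4.5 N.
- **Other items:** I saw no bystander disturbed in the last pictures, but I did not measure their positions.

**Checks that disagreed:**
- **Clip position:** The first touch on the near wall put the clip 2 to 3 mm nearer the robot than where the torch finally settled. I corrected for this while pushing down, and side forces stayed under 7 N.
- **Lid angle:** The angle worked out from the hand position read about 1.3° higher than the cameras. The bar had slipped a few millimetres in the fingers, so I used the camera angle.
- **Depth readings:** In the final check the fixed cameras read the torch top 1 to 2 mm high, which is within their calibration.

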